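Roll the shaft blank into the V-block

ROBOT

A 7-joint arm with a two-finger parallel gripper is mounted at the origin on the work surface. World frame = base frame: x ahead of the robot, y to its left, z up, the work surface at z = 0. Lengths are in m, angles in rad, forces in N, time in s.
With the tool pointing down it reaches from about 0.425 to 0.95 m from the base axis. Payload 4.7 kg.
Tool frame: the origin (TCP) lies at the very end of the fingers, on their centre line; the grasp point (between the pads) lies 19 mm behind it (arm.grip_depth is the distance from the TCP to the grasp point, in m); x points along the fingers, y is the direction in which the jaws open and shut, and the axes are right-handed (so a half turn about x gives the same grasp; the last joint's range is limited). The gripper opens to 85 mm and grips with 20 to 120 N. Pads are 22 mm wide; open, the fingers measure 114 mm over their backs; the gripper's body (76 mm by 85 mm) begins 54 mm behind the grasp point. The pads swing forward as they close: fully open they stand 13 mm farther back than shut.
Start: joints at [1.237, 0.469, -0.049, 1.532, 0.024, 1.141, -0.082], TCP at [0.203, -0.644, 0.231] pointing down, gripper open.
Joint ranges: [-2.59, 2.59], [-0.33, 1.99], [-1.39, 1.29], [0.1, 2.45], [-1.04, 4.18], [0.21, 1.99], [-2.66, 2.66]. Speed limits (rad/s): [2.57, 2.57, 3.14, 3.14, 3.14, 3.14, 3.14].

INTERFACE

Orientations are given as a unit quaternion [x, y, z, w].
In Python, from rig import arm, cams, ticket gives the robot as it stands.
- The arm moves only by the tool drive_tool, never from a script. Its argument "plan" is a list of rows, each an object with "dp": the shift along the tool's x, y, z normalised to -1 to 1, where 1 is 0.025 m, a list of three; "yaw": the turn about the tool's x normalised to -1 to 1, where 1 is 6 degrees. A call has 1 to 12 rows; each row shifts and turns the commanded pose from where the row before left it, along the tool's axes as they then stand; what a row does not reach is not made up. A row lasts 1/12 s, in which the tool goes at most 41.7 mm and 7.16 degrees, less where a joint would pass 70% of its speed; a pose out of reach is approached as far as the arm can. A call with a number of a shift or a turn outside -1 to 1 is refused whole. A call with a gripper value outside its range is refused whole. "hand" is the opening, from -1 (shut) to 1 (fully open), set as the call begins (left out, the last holds). The fingers move at their own pace and stop on an object; "newtons" is the grip in N (left out, the last holds). Time passes only in rows, so rows that do not move let the fingers close. It gives the time, the measured TCP pose, the force and the opening at its end, in the units of the state.
- arm.read_state(): the state, without advancing time (a new reading comes with each control period).
- cams.camera(name): name is "scene" or "top"; returns (picture, depth): 420x560x3 uint8, blue, green, red; 420x560 float32, m along the optical axis (not along the pixel's ray), 0 where there is no reading.
- cams.camera_model(name): a dict with "vertical_fov" (degrees; the focal length in pixels is half the picture's height over the tangent of half this angle, whatever the lens; pixels are square), "cx", "cy" (the principal point, pixels), "eye" and "orientation" of the camera in the world. Camera axes: x right, y down, z forward; pixel columns grow to the right and rows downward; lengths in m; the calibration is good to about 2 mm. A picture is of the moment at which its call begins. camera_model takes no time and is no camera call.
- ticket.finish_job(): hands the job in, once; it reports no verdict.
The state is a dict: "clock": time; "qpos": joint angles; "qvel": joint speeds; "joint_torque": joint torques, N m; "ee_pos": TCP position; "tool_rot": TCP orientation; "ft_force": force on the tool from outside, world axes, zero at the start; "torque": the same for the moment, N m; "opening": finger opening in m.
Only numpy, scipy, OpenCV 4.12 (cv2) and the standard library are available. Lean on these libraries where they do the work, as an engineer would, in place of code of your own. Each camera call takes 0.05 s, during which the arm holds its last target. There are 200 camera calls.

TASK

With the fingers, roll the round aluminium bar that lies on the bench up the ramp, by pushing on its side, so that it drops into the groove of the V-block; then push on its end to slide it along the groove until it sits against the end stop. Do not pick up, lift or carry the bar, and leave the other things on the bench where they are. Finish with the bar lying still in the groove and the hand clear of it.

Things in the scene. Friction and masses are not known exactly. Their poses are not given: they have to be found in the camera images.
- bar: plain solid aluminium round bar, 40 mm diameter, 150 mm long, 0.35 to 0.65 kg, lying on the bench before the ramp. Origin at its middle on the centre line (20 mm above the bench at the start); y runs along the bar, ends at y = -75 and +75 mm; x and z turn as it rolls. Pushed on the side it rolls easily and soon stops on the flat; on the ramp it rolls back unless held.
- vblock: steel V-block with a flat aluminium lead-in ramp, fixed to the bench. Origin at bench level below the bottom of the groove; x points level up the ramp and across the groove, away from the robot; y along the groove towards the end stop; z up. Ramp, groove and block run from y = -140 to +120 mm. Behind the groove a flat top 26 mm high reaches from x = +24 to +60 mm.
- lip (a point): the ramp's upper edge, 18 mm above the bench, at x = -16, y = 0 in the V-block's frame; its axes are the V-block's. The ramp rises evenly to it from bench level 100 mm before it (x = -116 mm).
- groove (a point): centre line of the bar when seated: x = 0, y = 0, 30 mm above the bench, in the V-block's frame. The 90-degree groove falls at 45 degrees from the lip to its bottom, 2 mm above the bench, and rises at 45 degrees to 26 mm high at x = +24 mm. The seated bar's top is 50 mm above the bench. The groove is open at y = -140 mm.
- end_stop: dark steel stop plate across the groove near its +y end, fixed; its place along the groove differs from run to run. 12 mm thick, 54 mm high (a screw head 8 mm higher), from x = -14 to +52 mm. Origin at bench level below the groove bottom, in the face that meets the bar; axes as the V-block's, the plate lies to +y. The bar against it has its middle at y = -75 mm.
- bit_box: bystander: open cardboard box of drill bits, 110 x 80 x 45 mm, origin at the centre of its underside
- oil_can: bystander: black oiler, 60 mm diameter, 165 mm high with a thin spout, origin at the centre of its underside
- offcut: bystander: short aluminium offcut standing on end, 40 mm diameter, 55 mm high, origin at the centre of its underside

How it is judged:
On the way, in this order (a step that is already met when the one before it is completed fails the run):
1. the bar turns over as it rolls towards the groove (angle between bar's own z axis and vertical above 1.2 rad and x of bar in the frame of vblock below -0.03 m), for 0.1 s.
2. the bar has dropped into the groove (x of bar in the frame of vblock between -0.004 and 0.004 m and height (world z) of bar between 0.0273 and 0.0333 m and angle between the y axis of bar and the y axis of vblock, either way round below 0.06 rad), for 0.2 s.
At the end, for the whole second after the job is handed in: The bar lies still in the groove (centre line within 4 mm of the groove's middle and 3 mm of its seated height of 30 mm, parallel to it within 3.4 degrees) with its end within 3 mm of the end stop, after having rolled there; the bystanders are within 20 mm of where they were (all of step 2 and y of bar in the frame of end_stop between -0.078 and -0.072 m and linear speed of bar below 0.01 m/s and angular speed of bar below 0.2 rad/s and distance of each of bit_box, oil_can, offcut from where it was at the start of the episode below 0.02 m); the robot touches nothing.
It fails at once if the bar is lifted off the bench or the V-block (height (world z) of bar above 0.052 m or (x of bar in the frame of vblock below -0.13 m and height (world z) of bar above 0.032 m) or (x of bar in the frame of vblock below -0.066 m and height (world z) of bar above 0.042 m)).
It fails at once if a bystander is moved by more than 20 mm or knocked over (distance of any of bit_box, oil_can, offcut from where it was at the start of the episode above 0.02 m or angle between any of bit_box, oil_can, offcut's own z axis and vertical above 0.3 rad).
It also fails if it takes over 58 s, if anything falls off the work surface, if the arm or the gripper's body presses on something with over 40 N, if the wrist force passes 120 N, or if a joint passes its speed limit or range.

## Working session

There is one attempt and no reset: what is moved stays moved. The work goes in short steps, Python scripts to look and compute and a tool call to move; the robot and the scene stay as the last step left them, time stands still between calls to the robot, and variables do not carry over. Pictures are saved under pics/ and viewed, about 8 in all and at most 12, crops included, and the job is handed in when it is done.

Besides the shell and the picture viewer there is one more tool, called after "Call:" as name([rows], argument=value, ...), one row to a line, values as JSON. drive_tool: Moves the arm, as the interface text tells. Scaled input: -1 to 1 covers 0.025 m each way for a shift and 6 degrees each way for a turn. Its arguments: {"type":"object","properties":{"plan":{"type":"array"},"hand":{"type":"number"},"newtons":{"type":"number"}},"required":["plan"]}

```bash
mkdir -p pics; cat > h.py <<'E'
import numpy as np, cv2
from rig import arm, cams, ticket
from scipy.spatial.transform import Rotation as R
def cloud(n):
    im,d=cams.camera(n); m=cams.camera_model(n)
    h,w=d.shape; f=h/2/np.tan(np.radians(m["vertical_fov"])/2)
    u,v=np.meshgrid(np.arange(w),np.arange(h))
    P=np.stack([(u-m["cx"])/f*d,(v-m["cy"])/f*d,d],-1)
    W=P@R.from_quat(m["orientation"]).as_matrix().T+np.array(m["eye"])
    W[d==0]=np.nan
    return im,d,W
E
python3 - <<'E'
from h import *
for n in("top","scene"):
    im,d,W=cloud(n); cv2.imwrite(f"pics/{n}0.png",im); np.save(f"{n}0.npy",W); print(cams.camera_model(n))
print(arm.read_state())
E
```

```text
{'vertical_fov': 46.28208037073392, 'cx': 282.70157574525973, 'cy': 213.07517105949555, 'eye': array([ 0.37196161, -0.01419385,  1.10833587]), 'orientation': array([ 0.70631899, -0.70265362,  0.05703937, -0.06432647])}
{'vertical_fov': 57.57704302688041, 'cx': 281.1907681746188, 'cy': 210.3635986346488, 'eye': array([ 0.99959342, -0.17640448,  0.78957852]), 'orientation': array([ 0.7917298 ,  0.53714375, -0.16060254, -0.2425847 ])}
{'clock': 0.1, 'qpos': array([ 1.23709249,  0.46938281, -0.04860869,  1.53358677,  0.02411797,
        1.14100992, -0.08229302]), 'qvel': array([-7.10832758e-05, -8.53988867e-04, -5.64872605e-05, -1.93893407e-03,
       -3.90017990e-04, -4.34146540e-04,  7.76591309e-04]), 'joint_torque': array([ 5.13844006e-04, -5.11513674e+01, -4.69926686e-02, -2.38391501e+01,
        1.07467821e-02,  4.32566318e-03, -1.32256096e-05]), 'ee_pos': array([ 0.20242697, -0.64337166,  0.23034636]), 'tool_rot': array([-0.69878532, -0.107992  ,  0.69902992, -0.10674258]), 'ft_force': array([ 0.58275402,  0.29850424, -0.38975308]), 'torque': array([-0.04965546,  0.00583133, -0.0299452 ]), 'opening': 0.08543670374780798}
```

View pics/top0.png

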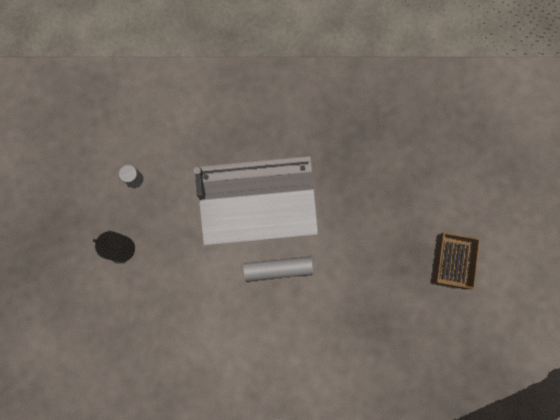

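View pics/scene0.png

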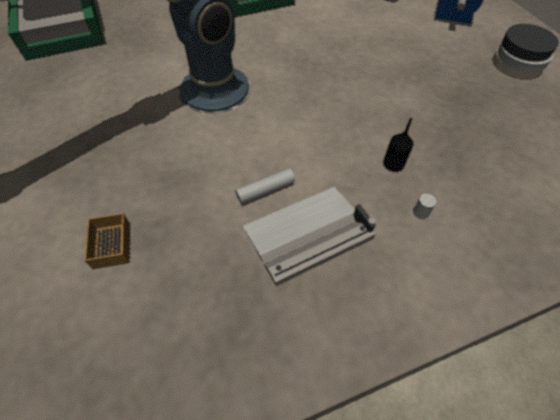

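The top view shows the bar at about px (278,269), the ramp's foot from (204,243) to (317,235), the groove above it and the end stop at (199,183). The other objects are well clear. Next I fit the poses.

```bash
cat > fit.py <<'E'
from h import *
from scipy.optimize import minimize
def hm(x,y):  # block height map incl. groove
    z=np.interp(x,[-116,-16,0,24,60],[0,18,2,26,26])
    return np.where((x<-116)|(x>60)|(y<-140)|(y>120),0,z)
def loc(W,p): # world m -> block mm
    c,s=np.cos(p[2]),np.sin(p[2]); d=(W[...,:2]-p[:2])*1000
    return d[...,0]*c+d[...,1]*s, -d[...,0]*s+d[...,1]*c
def bar(W,p):
    X,Y=loc(W,p); Z=W[...,2]*1000
    return X,Y,Z
E
python3 - <<'E'
from fit import *
im=cv2.imread("pics/top0.png")
W=np.load("top0.npy")
for u,v in[(204,243),(317,235),(311,157),(202,165),(258,218),(278,268),(199,183),(258,187),(350,300),(400,150),(260,162)]:print(u,v,W[v,u].round(4))
bz=np.nanmedian(W[290:340,150:400,2]);print("bench",bz,np.nanstd(W[290:340,150:400,2]))
W[...,2]-=bz
S=W[140:256,185:335].reshape(-1,3);S=S[np.isfinite(S[:,2])]
def cost(p):
    x,y=loc(S,p); r=np.abs(S[:,2]*1000-hm(x,y)); return np.minimum(r,8).mean()
best=min((minimize(cost,[x0,y0,a],method="Nelder-Mead",options=dict(xatol=1e-5,fatol=1e-5,initial_simplex=np.array([[x0,y0,a],[x0+.02,y0,a],[x0,y0+.02,a],[x0,y0,a+.1]]))) for x0 in(.42,.45,.48) for y0 in(.02,.05) for a in(-.1,0,.1)),key=lambda r:r.fun)
p=best.x;print(p,best.fun)
B=W[250:290,230:330].reshape(-1,3);B=B[B[:,2]>.02]
c,(w,h),a=cv2.minAreaRect((B[:,:2]*1000).astype(np.float32));print("bar",c,w,h,a,len(B),"zmax",np.percentile(B[:,2],98))
X,Y=loc(B,p);print("bar in block",X.min(),X.max(),Y.min(),Y.max(), "angle",np.polyfit(Y,X,1)[0])
m=W[140:256,185:335].reshape(-1,3);m=m[m[:,2]>.035];X,Y=loc(m,p);print("stop",np.percentile(X,[0,5,95,100]),np.percentile(Y,[0,2,5,50,95,100]),len(m),m[:,2].max())
np.save("p.npy",p);print("bz",bz)
E
```

```text
204 243 [0.4945 0.1759 0.0009]
317 235 [ 5.142e-01 -8.040e-02 -5.000e-04]
311 157 [ 6.974e-01 -6.740e-02  1.000e-04]
202 165 [0.6766 0.1864 0.0025]
258 218 [0.5508 0.0536 0.0111]
278 268 [0.4367 0.0069 0.0384]
199 183 [0.6213 0.1821 0.0547]
258 187 [0.6235 0.0549 0.0076]
350 300 [ 0.3692 -0.1526  0.0004]
400 150 [ 0.7155 -0.2756 -0.0016]
260 162 [0.678  0.0501 0.0247]
bench -0.00020484621392036217 0.002056695155279486
[ 0.4         0.03333333 -0.03333333] 4.356116438051194
bar (436.31048583984375, 7.985755920410156) 39.88605499267578 149.8609161376953 6.3791823387146 1247 zmax 0.04257289528108446
bar in block 7.317867883109209 65.00199712440798 -100.0498351861656 51.969021842059405 angle -0.13269989694842824
stop [186.15495212 188.18072499 248.16184338 252.66541645] [149.2460815  149.91148177 150.67016678 157.34066961 166.20590964
 169.61605732] 216 0.065920802013679
bz -0.00020484621392036217
```

```bash
python3 - <<'E'
from fit import *
W=np.load("top0.npy")
S=W[140:256,185:335].reshape(-1,3);S=S[np.isfinite(S[:,2])]
def cost(p):
    x,y=loc(S,p); r=np.abs(S[:,2]*1000-hm(x,y)); return np.minimum(r,8).mean()
best=min((minimize(cost,[x0,y0,a],method="Nelder-Mead",options=dict(xatol=1e-5,fatol=1e-5,initial_simplex=np.array([[x0,y0,a],[x0+.02,y0,a],[x0,y0+.02,a],[x0,y0,a+.05]]))) for x0 in(.60,.62,.64) for y0 in(.05,.07) for a in(.05,.09)),key=lambda r:r.fun)
p=best.x;print(p,best.fun)
B=W[250:290,230:330].reshape(-1,3);B=B[B[:,2]>.02]
X,Y=loc(B,p);print("bar in block",np.percentile(X,[0,2,98,100]),np.percentile(Y,[0,1,99,100]), "angle",np.polyfit(Y,X,1))
m=S[S[:,2]>.035];X,Y=loc(m,p);print("stop",np.percentile(X,[0,5,95,100]),np.percentile(Y,[0,2,5,50,95,100]))
np.save("p.npy",p)
# overlay model on image
im=cv2.imread("pics/top0.png");mo=cams.camera_model("top");f=210/np.tan(np.radians(mo["vertical_fov"])/2)
c,s=np.cos(p[2]),np.sin(p[2])
def pr(x,y,z):
    P=np.array([p[0]+(x*c-y*s)/1e3,p[1]+(x*s+y*c)/1e3,z/1e3]);q=R.from_quat(mo["orientation"]).as_matrix().T@(P-mo["eye"]);return (int(round((4*(q[0]/q[2]*f+mo["cx"]-170)))),int(round(4*(q[1]/q[2]*f+mo["cy"]-150))))
I=cv2.resize(im[150:290,170:340],None,fx=4,fy=4,interpolation=cv2.INTER_CUBIC)
for x,z in((-116,0),(-16,18),(0,2),(24,26),(60,26)): cv2.line(I,pr(x,-140,z),pr(x,120,z),(0,0,255),1)
for y in(-140,120):cv2.line(I,pr(-116,y,0),pr(60,y,26),(0,255,0),1)
cv2.imwrite("pics/ov.png",I)
E
```

```text
[0.6176489  0.07037026 0.10094373] 1.7863912308956262
bar in block [-207.13738629 -205.69186478 -168.12550778 -166.44221484] [-118.58766693 -117.03981544   29.94540205   31.12848292] angle [-6.78571471e-03 -1.87856216e+02]
stop [-15.27341549 -13.2078543   47.03572142  51.60327663] [105.4520845  107.03709067 107.25141145 111.92085151 119.11123812
 120.64788429]
```

View pics/ov.png

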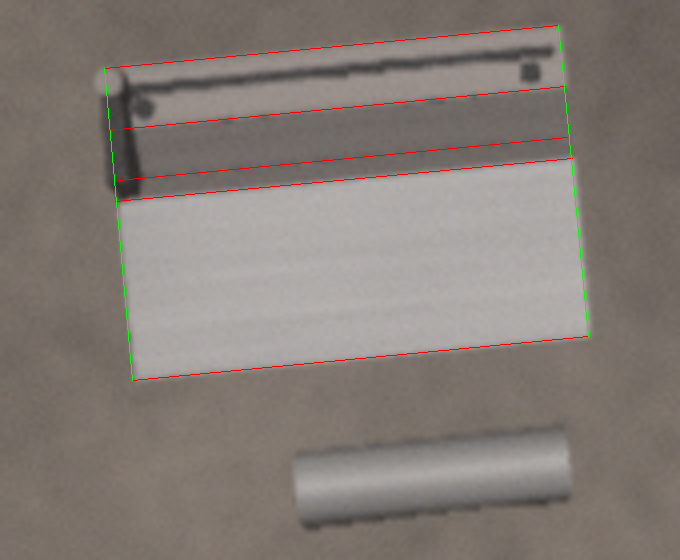

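The overlay fits well. The stop face is at block y≈106.5 and the bar at x≈-187, y≈-44, parallel to the groove. The spot behind the bar is nearer than the reach limit. So I'll straddle the bar first and draw it forward with the rear finger, then push from behind.

```bash
cat >> fit.py <<'E'
p=np.array([0.6176489,0.07037026,0.10094373])
def b2w(x,y):
    c,s=np.cos(p[2]),np.sin(p[2]); return np.array([p[0]+(x*c-y*s)/1e3,p[1]+(x*s+y*c)/1e3])
def st():
    s=arm.read_state(); M=R.from_quat(s["tool_rot"]).as_matrix(); bl=R.from_euler("z",p[2]).as_matrix()
    X,Y=loc(s["ee_pos"],p); print("t",s["clock"],"blk mm",X.round(1),Y.round(1),"z",(s["ee_pos"][2]*1000).round(1),"F",s["ft_force"].round(1),"op",round(s["opening"],4),"q7",s["qpos"][6].round(2))
    print("tool axes in block (cols)\n",(bl.T@M).round(3)); 
    return s,M
def to(x,y,z):
    s,M=st(); d=np.append(b2w(x,y),z/1e3)-s["ee_pos"]; print("dp total units",(M.T@d/.025).round(2))
E
python3 - <<'E'
from fit import *
print(b2w(-182,-44)); to(-182,-44,150)
s,M=st();bl=R.from_euler("z",p[2]).as_matrix()
for n,y in(("y||block x",[1,0,0]),("y||block y",[0,1,0])):
  t=M.T@bl@np.array(y); print(n,np.degrees(np.arctan2(t[2],t[1])))
E
```

```text
[0.44100935 0.00825367]
t 0.1 blk mm -485.0 -668.3 z 230.3 F [ 0.6  0.3 -0.4] op 0.0854 q7 -0.08
tool axes in block (cols)
 [[-0.     0.203 -0.979]
 [ 0.002 -0.979 -0.203]
 [-1.    -0.002  0.   ]]
dp total units [  3.25 -21.99 -16.93]
t 0.1 blk mm -485.0 -668.3 z 230.3 F [ 0.6  0.3 -0.4] op 0.0854 q7 -0.08
tool axes in block (cols)
 [[-0.     0.203 -0.979]
 [ 0.002 -0.979 -0.203]
 [-1.    -0.002  0.   ]]
y||block x -78.31648790269
y||block y -168.31644422551972
```

Call:
drive_tool([
  {"dp": [0, 0, 0], "yaw": -1},
  {"dp": [0, 0, 0], "yaw": -1},
  {"dp": [0, 0, 0], "yaw": -1},
  {"dp": [0, 0, 0], "yaw": -1},
  {"dp": [0, 0, 0], "yaw": -1},
  {"dp": [0, 0, 0], "yaw": -1},
  {"dp": [0, 0, 0], "yaw": -1},
  {"dp": [0, 0, 0], "yaw": -1},
  {"dp": [0, 0, 0], "yaw": -1},
  {"dp": [0, 0, 0], "yaw": -1},
  {"dp": [0, 0, 0], "yaw": -1},
  {"dp": [0, 0, 0], "yaw": -1},
], hand=1)

```text
clock: 1.1
ee_pos: [0.2024, -0.6436, 0.2307]
tool_rot: [0.501, 0.499, -0.501, 0.499]
ft_force: [-0.5, -0.0, -0.2]
opening: 0.0853
```

Call:
drive_tool([
  {"dp": [0, 0, 0], "yaw": -1},
  {"dp": [0, 0, 0], "yaw": -0.05},
  {"dp": [0, 0, 0], "yaw": 0},
])

```text
clock: 1.35
ee_pos: [0.2024, -0.6437, 0.2308]
tool_rot: [0.475, 0.524, -0.475, 0.524]
ft_force: [0.3, -0.1, -0.1]
opening: 0.0847
```

```bash
python3 -c "
from fit import *
to(-140,-250,150);to(-182,-44,150)"
```

```text
t 1.35 blk mm -485.1 -668.6 z 230.8 F [ 0.3 -0.1 -0.1] op 0.0847 q7 1.16
tool axes in block (cols)
 [[-0.     1.    -0.003]
 [ 0.001 -0.003 -1.   ]
 [-1.    -0.    -0.001]]
dp total units [  3.25  13.76 -16.78]
t 1.35 blk mm -485.1 -668.6 z 230.8 F [ 0.3 -0.1 -0.1] op 0.0847 q7 1.16
tool axes in block (cols)
 [[-0.     1.    -0.003]
 [ 0.001 -0.003 -1.   ]
 [-1.    -0.    -0.001]]
dp total units [  3.26  12.05 -25.01]
```

Call:
drive_tool([
  {"dp": [0, 1, -1], "yaw": 0},
  {"dp": [0, 1, -1], "yaw": 0},
  {"dp": [0, 1, -1], "yaw": 0},
  {"dp": [0, 1, -1], "yaw": 0},
  {"dp": [0, 1, -1], "yaw": 0},
  {"dp": [0, 1, -1], "yaw": 0},
  {"dp": [0, 1, -1], "yaw": 0},
  {"dp": [0, 1, -1], "yaw": 0},
  {"dp": [0, 1, -1], "yaw": 0},
  {"dp": [0, 1, -1], "yaw": 0},
  {"dp": [0, 1, -1], "yaw": 0},
  {"dp": [0, 1, -1], "yaw": 0},
])

```text
clock: 2.35
ee_pos: [0.4717, -0.3138, 0.2314]
tool_rot: [0.475, 0.524, -0.475, 0.524]
ft_force: [0.2, 0.5, 0.3]
opening: 0.0852
```

Call:
drive_tool([
  {"dp": [0, 0, -1], "yaw": 0},
  {"dp": [0, 0, -1], "yaw": 0},
  {"dp": [0, 0, -1], "yaw": 0},
  {"dp": [0, 0, -1], "yaw": 0},
  {"dp": [0, 0, -1], "yaw": 0},
  {"dp": [0, 0, -1], "yaw": 0},
  {"dp": [0, 0, -1], "yaw": 0},
  {"dp": [0, 0, -1], "yaw": 0},
  {"dp": [0.5, 0, -1], "yaw": 0},
  {"dp": [0.8, 0, -1], "yaw": 0},
  {"dp": [0.8, 0, -1], "yaw": 0},
  {"dp": [0.8, 0, -1], "yaw": 0},
])

```text
clock: 3.35
ee_pos: [0.4407, -0.0159, 0.1584]
tool_rot: [0.475, 0.523, -0.475, 0.524]
ft_force: [1.0, -0.5, -0.3]
opening: 0.0851
```

```bash
python3 -c "
from fit import *
to(-182,-44,110)
im,d,W=cloud('scene');cv2.imwrite('pics/s1.png',cv2.resize(im[120:300,170:450],None,fx=2.5,fy=2.5))"
```

```text
t 3.35 blk mm -184.8 -68.0 z 158.4 F [ 1.  -0.5 -0.3] op 0.0851 q7 -0.16
tool axes in block (cols)
 [[ 0.001  1.    -0.004]
 [-0.001 -0.004 -1.   ]
 [-1.     0.001  0.001]]
dp total units [ 1.94  0.1  -0.96]
```

View pics/s1.png

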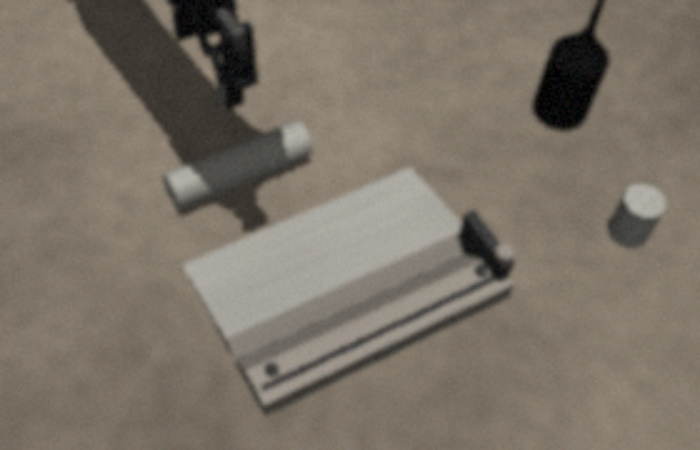

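The gripper (px 235,90 in the crop) is above the bar (240,165) and aligned with it. I'll settle and check how high the tips are.

Call:
drive_tool([
  {"dp": [0.95, 0, -0.4], "yaw": 0},
  {"dp": [0.95, 0, -0.4], "yaw": 0},
  {"dp": [0, 0, 0], "yaw": 0},
  {"dp": [0, 0, 0], "yaw": 0},
])

```text
clock: 3.73
ee_pos: [0.4381, 0.0033, 0.1109]
tool_rot: [0.474, 0.525, -0.475, 0.524]
ft_force: [0.6, 0.4, 0.8]
opening: 0.0853
```

```bash
python3 -c "
from fit import *
to(-182,-44,5)
im,d,W=cloud('scene');X,Y=loc(W,p);Z=W[...,2]*1000
m=(Z>65)&(Z<200)&(abs(X+182)<80)&(abs(Y+44)<40)
print(np.percentile(Z[m],[0,1,3,10]),m.sum())
for lo in range(80,160,10):
  k=m&(Z>=lo)&(Z<lo+10)
  if k.sum():print(lo,k.sum(),X[k].min(),X[k].max(),Y[k].min(),Y[k].max())
"
```

```text
t 3.7333 blk mm -185.4 -48.7 z 110.9 F [0.6 0.4 0.8] op 0.0853 q7 -0.28
tool axes in block (cols)
 [[-0.002  1.    -0.   ]
 [ 0.    -0.    -1.   ]
 [-1.    -0.002 -0.   ]]
dp total units [ 4.24  0.14 -0.18]
[126.07979865 127.2247936  129.31788651 135.76730275] 384
120 14 -231.48561487298005 -135.28490892157268 -58.397768377186964 -39.59459362388721
130 52 -230.03671106895527 -127.33901245663564 -58.791366093613874 -40.3220166248319
140 42 -233.53808494032157 -126.14775306124321 -58.87136309157253 -41.94815824617965
150 28 -233.1185555848514 -126.82066139893263 -58.95559007636872 -46.453050612129395
```

Open tips sit about 14 mm behind the TCP, so TCP z ≈ -3 mm puts them at ~11 mm.

Call:
drive_tool([
  {"dp": [0.8, 0.1, -0.1], "yaw": 0},
  {"dp": [0.8, 0.05, -0.1], "yaw": 0},
  {"dp": [0.8, 0, 0], "yaw": 0},
  {"dp": [0.8, 0, 0], "yaw": 0},
  {"dp": [0.7, 0, 0], "yaw": 0},
  {"dp": [0.6, 0, 0], "yaw": 0},
  {"dp": [0, 0, 0], "yaw": 0},
  {"dp": [0, 0, 0], "yaw": 0},
])

```text
clock: 4.45
ee_pos: [0.4431, 0.0077, -0.0004]
tool_rot: [0.475, 0.524, -0.475, 0.525]
ft_force: [0.1, 0.8, -0.1]
opening: 0.0855
```

```bash
python3 -c "
from fit import *
to(-182,-44,-3)"
```

```text
t 4.45 blk mm -180.0 -44.7 z -0.4 F [ 0.1  0.8 -0.1] op 0.0855 q7 -0.5
tool axes in block (cols)
 [[ 0.001  1.    -0.002]
 [-0.001 -0.002 -1.   ]
 [-1.     0.001  0.001]]
dp total units [ 0.1  -0.08 -0.03]
```

Call:
drive_tool([
  {"dp": [0, 0.25, 0], "yaw": 0},
  {"dp": [0, 0.25, 0], "yaw": 0},
  {"dp": [0, 0.25, 0], "yaw": 0},
  {"dp": [0, 0.25, 0], "yaw": 0},
  {"dp": [0, 0.25, 0], "yaw": 0},
  {"dp": [-0.03, 0.25, 0], "yaw": 0},
  {"dp": [-0.03, 0.25, 0], "yaw": 0},
  {"dp": [-0.03, 0.25, 0], "yaw": 0},
  {"dp": [-0.03, 0.2, 0], "yaw": 0},
  {"dp": [0, 0.15, 0], "yaw": 0},
  {"dp": [0, 0.1, 0], "yaw": 0},
  {"dp": [0, 0, 0], "yaw": 0},
])

```text
clock: 5.45
ee_pos: [0.5037, 0.0147, 0.0018]
tool_rot: [0.474, 0.524, -0.474, 0.525]
ft_force: [0.2, -0.1, 0.2]
opening: 0.085
```

```bash
cat >> fit.py <<'E'
def barpos(zlo=.022,zhi=.06,name="scene",xr=(-230,20),yr=(-160,105)):
    im,d,W=cloud(name);X,Y=loc(W,p);Z=W[...,2]
    r=np.interp(X,[-116,-16],[0,.018])
    m=(Z>r+zlo)&(Z<r+zhi)&(X>xr[0])&(X<xr[1])&(Y>yr[0])&(Y<yr[1])&(im.min(2)>70)
    print("bar",m.sum(),"X",np.percentile(X[m],[1,50,99]).round(1),"Y",np.percentile(Y[m],[1,99]).round(1),"Zmax",np.percentile(Z[m],98).round(4),"slope",np.polyfit(Y[m],X[m],1)[0].round(3))
    return im
E
python3 -c "
from fit import *
st();im=barpos();cv2.imwrite('pics/s2.png',cv2.resize(im[120:300,170:450],None,fx=2.5,fy=2.5));barpos(name='top')"
```

```text
t 5.45 blk mm -119.0 -43.9 z 1.8 F [ 0.2 -0.1  0.2] op 0.085 q7 -0.47
tool axes in block (cols)
 [[ 0.001  1.    -0.   ]
 [ 0.    -0.    -1.   ]
 [-1.     0.001 -0.   ]]
bar 542 X [-149.6 -125.7  -44.8] Y [-116.5   32.1] Zmax 0.0431 slope 0.005
bar 257 X [-154.7 -141.1 -117.3] Y [-13.5  31.3] Zmax 0.043 slope 0.301
```

View pics/s2.png

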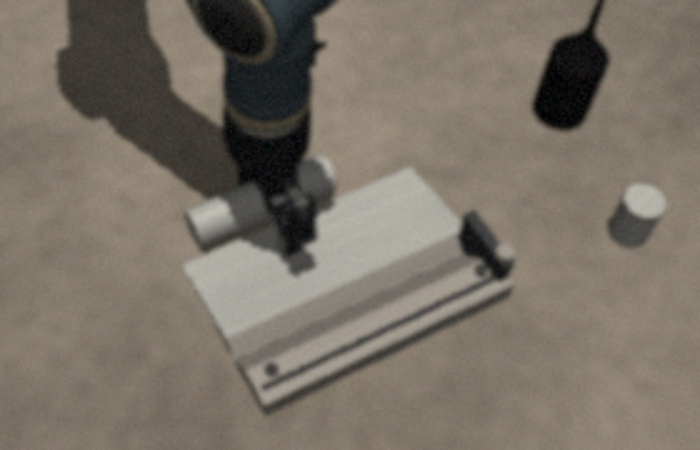

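Bar is straight, centred at x≈-135, y≈-42, at the foot of the ramp. Now I lift clear, turn 90°, and come down behind it with the jaws spread along the bar.

Call:
drive_tool([
  {"dp": [-0.8, 0, 0], "yaw": 0},
  {"dp": [-0.8, 0, 0], "yaw": 0},
  {"dp": [-0.8, 0, 0], "yaw": 0},
  {"dp": [-0.8, 0, 0], "yaw": 0},
  {"dp": [0, 0, 0], "yaw": 1},
  {"dp": [0, 0, 0], "yaw": 1},
  {"dp": [0, 0, 0], "yaw": 1},
  {"dp": [0, 0, 0], "yaw": 1},
  {"dp": [0, 0, 0], "yaw": 1},
  {"dp": [0, 0, 0], "yaw": 1},
  {"dp": [0, 0, 0], "yaw": 1},
  {"dp": [0, 0, 0], "yaw": 1},
])

```text
clock: 6.55
ee_pos: [0.5024, 0.0146, 0.0817]
tool_rot: [-0.647, -0.285, 0.647, -0.285]
ft_force: [0.4, -0.1, 0.1]
opening: 0.0855
```

Call:
drive_tool([
  {"dp": [0, 0, 0], "yaw": 1},
  {"dp": [0, 0, 0], "yaw": 1},
  {"dp": [0, 0, 0], "yaw": 1},
  {"dp": [0, 0, 0], "yaw": 1},
  {"dp": [0, 0, 0], "yaw": 1},
  {"dp": [0, 0, 0], "yaw": 1},
  {"dp": [0, 0, 0], "yaw": 1},
  {"dp": [0, 0, 0.8], "yaw": 0},
  {"dp": [0, 0, 0.8], "yaw": 0},
  {"dp": [0, 0, 0.8], "yaw": 0},
  {"dp": [0, 0, 0], "yaw": 0},
  {"dp": [0, 0, 0], "yaw": 0},
])

```text
clock: 7.55
ee_pos: [0.4422, 0.0084, 0.0819]
tool_rot: [-0.706, -0.035, 0.706, -0.036]
ft_force: [0.3, -0.8, 0.7]
opening: 0.0858
```

```bash
python3 -c "
from fit import *
to(-181,-43,-4);barpos()"
```

```text
t 7.55 blk mm -180.8 -44.0 z 81.9 F [ 0.3 -0.8  0.7] op 0.0858 q7 -1.7
tool axes in block (cols)
 [[-0. -0. -1.]
 [-0. -1.  0.]
 [-1.  0.  0.]]
dp total units [ 3.43 -0.04  0.01]
bar 872 X [-147.9 -124.2 -112.3] Y [-116.3   31.5] Zmax 0.042 slope -0.001
```

Call:
drive_tool([
  {"dp": [0.8, 0, 0], "yaw": 0},
  {"dp": [0.8, 0, 0], "yaw": 0},
  {"dp": [0.8, 0, 0], "yaw": 0},
  {"dp": [0.6, 0, 0], "yaw": 0},
  {"dp": [0.4, 0, 0], "yaw": 0},
  {"dp": [0, 0, 0], "yaw": 0},
  {"dp": [0, 0, -0.2], "yaw": 0},
  {"dp": [0, 0, -0.2], "yaw": 0},
  {"dp": [0, 0, -0.2], "yaw": 0},
  {"dp": [0, 0, -0.2], "yaw": 0},
  {"dp": [0, 0, -0.2], "yaw": 0},
  {"dp": [0, 0, -0.2], "yaw": 0},
])

```text
clock: 8.6
ee_pos: [0.4743, 0.0116, -0.0027]
tool_rot: [0.707, 0.036, -0.706, 0.036]
ft_force: [-1.0, -0.3, 0.3]
opening: 0.0854
```

```bash
python3 -c "
from fit import *
st();barpos()"
```

```text
t 8.6 blk mm -148.5 -44.0 z -2.7 F [-1.  -0.3  0.3] op 0.0854 q7 -1.77
tool axes in block (cols)
 [[ 0.002 -0.    -1.   ]
 [-0.    -1.     0.   ]
 [-1.     0.    -0.002]]
bar 815 X [-131.8 -108.4  -96.8] Y [-116.4   31.2] Zmax 0.0421 slope 0.007
```

Call:
drive_tool([
  {"dp": [-0.04, 0, -0.2], "yaw": 0},
  {"dp": [-0.04, 0, -0.2], "yaw": 0},
  {"dp": [-0.04, 0, -0.2], "yaw": 0},
  {"dp": [-0.04, 0, -0.2], "yaw": 0},
  {"dp": [-0.04, 0, -0.2], "yaw": 0},
  {"dp": [-0.04, 0, -0.2], "yaw": 0},
  {"dp": [-0.04, 0, -0.2], "yaw": 0},
  {"dp": [-0.04, 0, -0.2], "yaw": 0},
  {"dp": [-0.04, 0, -0.2], "yaw": 0},
  {"dp": [-0.04, 0, -0.2], "yaw": 0},
  {"dp": [-0.04, 0, -0.2], "yaw": 0},
  {"dp": [-0.04, 0, -0.2], "yaw": 0},
])

```text
clock: 9.65
ee_pos: [0.5259, 0.0163, 0.0078]
tool_rot: [-0.701, -0.035, 0.712, -0.036]
ft_force: [-13.9, -1.4, 10.8]
opening: 0.0852
```

```bash
python3 -c "
from fit import *
st();im=barpos();cv2.imwrite('pics/s3.png',cv2.resize(im[120:300,170:450],None,fx=2.5,fy=2.5))"
```

```text
t 9.65 blk mm -96.8 -44.5 z 7.8 F [-13.9  -1.4  10.8] op 0.0852 q7 -1.75
tool axes in block (cols)
 [[-0.015 -0.001 -1.   ]
 [-0.002 -1.     0.001]
 [-1.     0.002  0.015]]
bar 862 X [-86.2 -56.9 -45.4] Y [-117.1   31.3] Zmax 0.0514 slope 0.014
```

View pics/s3.png

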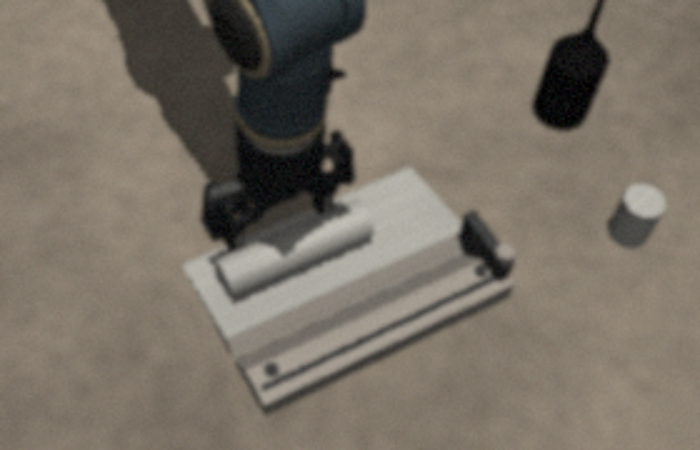

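Bar centre is about x=-66 on the ramp, straight; ~14 N push, some finger friction. Continuing over the lip.

Call:
drive_tool([
  {"dp": [-0.05, 0, -0.2], "yaw": 0},
  {"dp": [-0.05, 0, -0.2], "yaw": 0},
  {"dp": [-0.05, 0, -0.2], "yaw": 0},
  {"dp": [-0.05, 0, -0.2], "yaw": 0},
  {"dp": [-0.05, 0, -0.2], "yaw": 0},
  {"dp": [-0.05, 0, -0.2], "yaw": 0},
  {"dp": [-0.05, 0, -0.2], "yaw": 0},
  {"dp": [-0.05, 0, -0.2], "yaw": 0},
])

```text
clock: 10.37
ee_pos: [0.566, 0.0205, 0.0179]
tool_rot: [-0.701, -0.035, 0.711, -0.036]
ft_force: [-13.6, -1.3, 9.6]
opening: 0.0852
```

```bash
python3 -c "
from fit import *
st();im=barpos(xr=(-150,23))"
```

```text
t 10.3667 blk mm -56.4 -44.4 z 17.9 F [-13.6  -1.3   9.6] op 0.0852 q7 -1.73
tool axes in block (cols)
 [[-0.015 -0.001 -1.   ]
 [-0.001 -1.     0.001]
 [-1.     0.001  0.015]]
bar 970 X [-41.7 -16.4  -4.3] Y [-117.3   30.6] Zmax 0.0584 slope 0.02
```

Call:
drive_tool([
  {"dp": [-0.03, 0, -0.12], "yaw": 0},
  {"dp": [-0.03, 0, -0.12], "yaw": 0},
  {"dp": [-0.03, 0, -0.12], "yaw": 0},
  {"dp": [-0.03, 0, -0.12], "yaw": 0},
])

```text
clock: 10.75
ee_pos: [0.5834, 0.0226, 0.0216]
tool_rot: [-0.705, -0.035, 0.707, -0.036]
ft_force: [-0.5, 0.4, 0.8]
opening: 0.0853
```

```bash
python3 -c "
from fit import *
st();im=barpos(xr=(-150,40),zlo=.03);cv2.imwrite('pics/s4.png',cv2.resize(im[120:300,170:450],None,fx=2.5,fy=2.5))"
```

```text
t 10.75 blk mm -38.9 -44.1 z 21.6 F [-0.5  0.4  0.8] op 0.0853 q7 -1.73
tool axes in block (cols)
 [[-0.002 -0.    -1.   ]
 [-0.    -1.     0.   ]
 [-1.     0.     0.002]]
bar 743 X [-18.8   0.1  12.8] Y [-116.4   30.8] Zmax 0.0568 slope 0.003
```

View pics/s4.png

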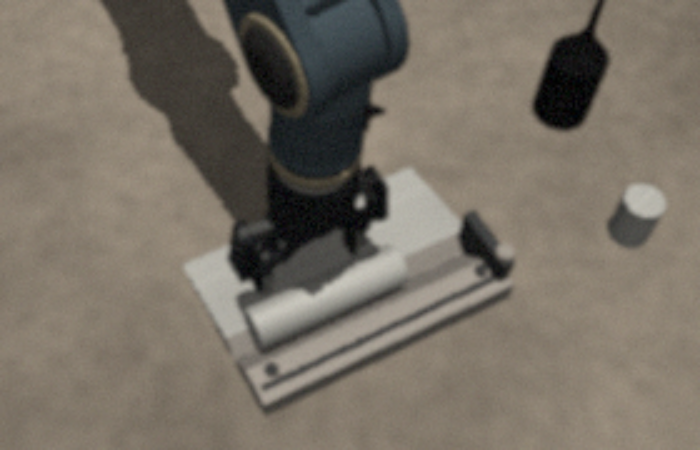

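It's going over the lip, with no force left on the finger. I'll back off, rise, shut the fingers and recheck.

Call:
drive_tool([
  {"dp": [0, 0, 0], "yaw": 0},
  {"dp": [-0.3, 0, 0.5], "yaw": 0},
  {"dp": [-0.6, 0, 0.5], "yaw": 0},
  {"dp": [-0.8, 0, 0], "yaw": 0},
  {"dp": [-0.8, 0, 0], "yaw": 0},
  {"dp": [-0.8, 0, 0], "yaw": 0},
  {"dp": [0, 0, 0], "yaw": 0},
])

```text
clock: 11.38
ee_pos: [0.5628, 0.0207, 0.1083]
tool_rot: [0.709, 0.036, -0.703, 0.035]
ft_force: [0.2, 0.3, 1.0]
opening: 0.0852
```

Call:
drive_tool([
  {"dp": [0, 0.8, 0], "yaw": 0},
  {"dp": [0, 0.8, 0], "yaw": 0},
  {"dp": [0, 0.8, 0], "yaw": 0},
  {"dp": [0, 0.8, 0], "yaw": 0},
  {"dp": [0, 0.8, 0], "yaw": 0},
  {"dp": [0, 0.3, 0], "yaw": 0},
  {"dp": [0, 0, 0], "yaw": 0},
  {"dp": [0, 0, 0], "yaw": 0},
], hand=-1, newtons=20)

```text
clock: 12.05
ee_pos: [0.5704, -0.086, 0.1039]
tool_rot: [-0.706, -0.036, 0.706, -0.035]
ft_force: [-0.5, -0.3, -0.1]
opening: -0.0001
```

```bash
python3 -c "
from fit import *
to(0,-160,100);barpos(xr=(-30,23),zlo=.02);im=barpos(xr=(-30,23),zlo=.02,name='top')
im,d,W=cloud('scene');X,Y=loc(W,p);Z=W[...,2]*1000
s=arm.read_state();x,y=loc(s['ee_pos'],p)
m=(Z>70)&(Z<150)&(abs(X-x)<60)&(abs(Y-y)<70)
for lo in range(70,150,10):
  k=m&(Z>=lo)&(Z<lo+10)
  if k.sum():print(lo,k.sum(),Z[k].min(),X[k].min(),X[k].max(),Y[k].min(),Y[k].max())
"
```

```text
t 12.05 blk mm -62.8 -150.8 z 103.9 F [-0.5 -0.3 -0.1] op -0.0001 q7 -1.5
tool axes in block (cols)
 [[-0.    -0.001 -1.   ]
 [ 0.001 -1.     0.001]
 [-1.    -0.001  0.   ]]
dp total units [ 0.15  0.37 -2.51]
bar 972 X [-15.4   6.4  20. ] Y [-117.    30.4] Zmax 0.0523 slope 0.004
bar 1060 X [-19.   -2.7  17.3] Y [-117.   30.] Zmax 0.0528 slope -0.006
100 5 107.12913342674912 -55.20748963177021 -51.06745151904219 -155.01558087042446 -145.49629528526873
110 27 111.49888372271866 -64.85048475964928 -49.162264626657176 -161.84788099394478 -136.55190693927406
120 40 120.2606646315546 -67.63722587031806 -49.24351781298234 -162.3016385647319 -135.07987143021185
130 31 130.1185888655385 -61.2156323738199 -49.317625256245066 -162.01618153041008 -135.1120526139834
140 37 140.23553461595682 -61.59133416395686 -48.397485379189334 -173.5428810979938 -120.49350719650005
```

Bar is seated (top 52 mm, parallel, y -117…30). Now I go behind its -y end with shut fingers.

Call:
drive_tool([
  {"dp": [0, 0.05, -0.8], "yaw": 0},
  {"dp": [0, 0, -0.8], "yaw": 0},
  {"dp": [0, 0, -0.7], "yaw": 0},
  {"dp": [0, 0, -0.2], "yaw": 0},
  {"dp": [0.8, 0, 0], "yaw": 0},
  {"dp": [0.8, 0, 0], "yaw": 0},
  {"dp": [0.8, 0, 0], "yaw": 0},
  {"dp": [0.5, 0, 0], "yaw": 0},
  {"dp": [0.25, 0, 0], "yaw": 0},
  {"dp": [0, 0, 0], "yaw": 0},
  {"dp": [0, 0, 0], "yaw": 0},
])

```text
clock: 13.12
ee_pos: [0.633, -0.0813, 0.026]
tool_rot: [0.706, 0.036, -0.706, 0.036]
ft_force: [0.3, 0.1, 0.5]
opening: 0.0001
```

```bash
python3 -c "
from fit import *
to(0,-70,25);im=barpos(xr=(-30,23),zlo=.02)"
```

```text
t 13.1167 blk mm 0.0 -152.5 z 26.0 F [0.3 0.1 0.5] op 0.0001 q7 -1.54
tool axes in block (cols)
 [[ 0.  0. -1.]
 [-0. -1. -0.]
 [-1.  0. -0.]]
dp total units [ 0.04 -3.3   0.  ]
bar 893 X [-15.3   7.5  20.2] Y [-114.4   30.8] Zmax 0.0524 slope -0.026
```

Call:
drive_tool([
  {"dp": [0, -0.25, 0], "yaw": 0},
  {"dp": [0, -0.25, 0], "yaw": 0},
  {"dp": [0, -0.25, 0], "yaw": 0},
  {"dp": [0, -0.25, 0], "yaw": 0},
  {"dp": [0, -0.25, 0], "yaw": 0},
  {"dp": [0, -0.25, 0], "yaw": 0},
  {"dp": [0, -0.25, 0], "yaw": 0},
  {"dp": [0, -0.25, 0], "yaw": 0},
  {"dp": [0, -0.25, 0], "yaw": 0},
  {"dp": [0, -0.25, 0], "yaw": 0},
  {"dp": [0, -0.25, 0], "yaw": 0},
  {"dp": [0, -0.25, 0], "yaw": 0},
])

```text
clock: 14.17
ee_pos: [0.626, -0.0099, 0.0264]
tool_rot: [0.707, 0.033, -0.706, 0.036]
ft_force: [0.1, -6.3, 3.4]
opening: -0.0
```

```bash
python3 -c "
from fit import *
to(0,-58,26);im=barpos(xr=(-30,23),zlo=.02)"
```

```text
t 14.1667 blk mm 0.2 -80.7 z 26.4 F [ 0.1 -6.3  3.4] op -0.0 q7 -1.66
tool axes in block (cols)
 [[ 0.001 -0.002 -1.   ]
 [-0.004 -1.     0.002]
 [-1.     0.004 -0.001]]
dp total units [ 0.01 -0.91  0.01]
bar 796 X [-15.2   8.6  20.2] Y [-62.8  82.1] Zmax 0.0522 slope -0.054
```

Call:
drive_tool([
  {"dp": [0, -0.15, 0], "yaw": 0},
  {"dp": [0, -0.15, 0], "yaw": 0},
  {"dp": [0, -0.15, 0], "yaw": 0},
  {"dp": [0, -0.15, 0], "yaw": 0},
  {"dp": [0, -0.1, 0], "yaw": 0},
  {"dp": [0, -0.06, 0], "yaw": 0},
])

```text
clock: 14.72
ee_pos: [0.6241, 0.0091, 0.0264]
tool_rot: [0.707, 0.034, -0.706, 0.036]
ft_force: [1.0, -6.8, 3.8]
opening: 0.0002
```

Call:
drive_tool([
  {"dp": [0, -0.05, 0], "yaw": 0},
  {"dp": [0, -0.05, 0], "yaw": 0},
])

```text
clock: 14.88
ee_pos: [0.6239, 0.011, 0.0264]
tool_rot: [0.707, 0.033, -0.706, 0.036]
ft_force: [0.7, -7.4, 2.7]
opening: -0.0001
```

Call:
drive_tool([
  {"dp": [0, -0.05, 0], "yaw": 0},
  {"dp": [0, -0.05, 0], "yaw": 0},
])

```text
clock: 15.05
ee_pos: [0.6237, 0.0134, 0.0264]
tool_rot: [0.707, 0.033, -0.706, 0.036]
ft_force: [0.9, -7.7, 3.5]
opening: 0.0002
```

```bash
python3 -c "
from fit import *
st();im=barpos(xr=(-30,23),zlo=.02)"
```

```text
t 15.05 blk mm 0.3 -57.3 z 26.4 F [ 0.9 -7.7  3.5] op 0.0002 q7 -1.69
tool axes in block (cols)
 [[ 0.001 -0.002 -1.   ]
 [-0.004 -1.     0.002]
 [-1.     0.004 -0.001]]
bar 763 X [-15.    8.6  20.5] Y [-39.3 103.5] Zmax 0.0524 slope -0.054
```

Still sliding; I'll keep going in small steps until the force rises.

Call:
drive_tool([
  {"dp": [0, -0.05, 0], "yaw": 0},
  {"dp": [0, -0.05, 0], "yaw": 0},
])

```text
clock: 15.27
ee_pos: [0.6235, 0.015, 0.0264]
tool_rot: [0.707, 0.033, -0.706, 0.037]
ft_force: [0.7, -10.6, 3.7]
opening: -0.0
```

Call:
drive_tool([
  {"dp": [0, -0.05, 0], "yaw": 0},
  {"dp": [0, -0.05, 0], "yaw": 0},
])

```text
clock: 15.43
ee_pos: [0.6235, 0.0151, 0.0264]
tool_rot: [0.707, 0.031, -0.706, 0.037]
ft_force: [2.0, -15.4, 4.7]
opening: -0.0
```

Contact with the stop: force rose to 15 N with no further motion. Backing off and rising.

Call:
drive_tool([
  {"dp": [0, 0.3, 0], "yaw": 0},
  {"dp": [0, 0.6, 0], "yaw": 0},
  {"dp": [0, 0.6, 0], "yaw": 0},
  {"dp": [-0.8, 0.6, 0], "yaw": 0},
  {"dp": [-0.8, 0.6, 0], "yaw": 0},
  {"dp": [-0.8, 0.6, 0], "yaw": 0},
  {"dp": [-0.8, 0.6, 0], "yaw": 0},
  {"dp": [-0.8, 0.6, 0], "yaw": 0},
  {"dp": [0, 0, 0], "yaw": 0},
  {"dp": [0, 0, 0], "yaw": 0},
])

```text
clock: 16.27
ee_pos: [0.6341, -0.0917, 0.1264]
tool_rot: [0.707, 0.035, -0.705, 0.035]
ft_force: [1.3, -0.2, -0.6]
opening: -0.0003
```

```bash
python3 -c "
from fit import *
st();im=barpos(xr=(-30,23),zlo=.02,yr=(-160,102));im2=barpos(xr=(-30,23),zlo=.02,name='top',yr=(-160,102))
I=np.vstack([cv2.resize(im[180:300,230:400],None,fx=4,fy=4)[:300],cv2.resize(im2[150:210,180:350],None,fx=4,fy=4)]);cv2.imwrite('pics/s5.png',I)"
```

```text
t 16.2667 blk mm 0.1 -162.9 z 126.4 F [ 1.3 -0.2 -0.6] op -0.0003 q7 -1.49
tool axes in block (cols)
 [[ 0.002 -0.003 -1.   ]
 [-0.    -1.     0.003]
 [-1.     0.    -0.002]]
bar 877 X [-15.5   6.6  20.4] Y [-41.  100.2] Zmax 0.0524 slope 0.002
bar 1032 X [-19.   -3.   17.2] Y [-41.  100.7] Zmax 0.0533 slope 0.004
```

View pics/s5.png

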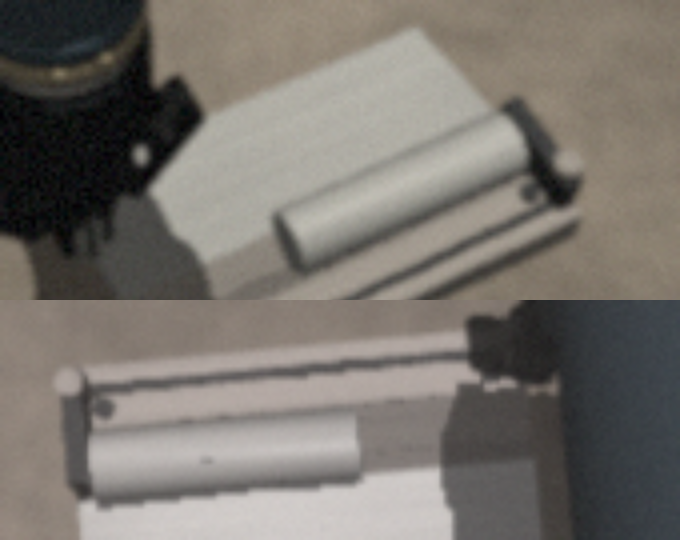

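The bar lies in the groove with its end (upper crop px ~(525,150), lower ~(90,465)) against the stop plate. The hand is clear, so I'm handing in.

```bash
python3 -c "
from rig import ticket; print(ticket.finish_job())"
```

```text
the job is handed in; nothing more can be done
None
```

The bar is lying in the V-groove with its end against the stop, and I handed the job in at about 16.4 s with the hand clear.

**What I did:** The spot behind the bar was too close for the arm to reach. I straddled the bar with open jaws and drew it to the ramp with the rear finger. I then pushed it up the ramp and over the lip with both fingers spread along it. Finally I slid it along the groove with shut fingers pushing on its end.

**Last checks:**
- **Seating:** the bar's top measured about 52 mm by the cameras (50 mm nominal), within the calibration error. The bar is parallel to the groove within about 0.3°.
- **Against the stop:** at the end of the slide, the push force rose from about 8 N to 15 N with no further movement. Both pictures show the bar touching the stop plate.
- **Stop position:** the bar's near end at y ≈ -42 mm puts its far end at about 108 mm. My first measurement of the stop face was 106.5 mm, so the two differ by 1 to 2 mm, which is within the calibration error.
- **Hand:** it is about 126 mm up and clear of the bar, with no contact force.
- **Bystanders:** the arm never went near them, but I did not re-measure their positions at the end.

**Not confirmed:** I could not observe how far the bar turned, because it carries no marks. On the ramp the push took about 14 N with noticeable friction at the fingers, so it may have partly slid there. I expect the required turn happened on the flat, where it ran freely for about 70 mm.

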